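# Cradle the blue glaze pot on the shaker and lock its collar

## Robot

A 6-joint arm with a two-finger parallel gripper is mounted at the origin on the work surface. World frame = base frame: x ahead of the robot, y to its left, z up, the work surface at z = 0. Lengths are in mm, angles in rad, forces in N, time in s.
With the tool pointing down it reaches from about 300 to 875 mm from the base axis. Payload 4.2 kg.
Tool frame: the origin (TCP) lies between the finger pads, 19 mm behind the fingertips; this is the grasp point; z points along the fingers, y is the line along which they close (so a half turn about z gives the same grasp; the last joint's range is limited). The gripper opens to 85 mm and grips with 20 to 120 N. Pads are 22 mm wide; open, the fingers measure 114 mm over their backs; the gripper's body (76 mm by 85 mm) begins 54 mm behind the grasp point. The pads swing forward as they close: fully open they stand 13 mm farther back than shut.
Start: joints at [-1.189, 0.32, 1.565, -0, 1.257, -0.02], TCP at [224.872, -529.218, 250.038] pointing down, gripper open.
Joint ranges: [-3.11, 3.11], [-0.84, 2.01], [0.21, 2.61], [-1.34, 4.49], [0.05, 2.63], [-2.56, 2.56]. Speed limits (rad/s): [2.57, 2.57, 3.14, 3.14, 3.14, 3.14].

## Interface

Orientations are given as [roll, pitch, yaw] about the fixed x, y, z axes, in that order (R = Rz(yaw) Ry(pitch) Rx(roll)).
In Python, from station import robot gives the robot as it stands.
- The arm moves only by the tool step_arm, never from a script. Its argument "deltas" is a list of rows, each a list of 4 numbers: the shift along the tool's x, y, z in m, then the turn about the tool's z in rad. A call has 1 to 5 rows; each row shifts and turns the commanded pose from where the row before left it, along the tool's axes as they then stand; what a row does not reach is not made up. A row lasts 1/12 s, in which the tool goes at most 41.7 mm and 7.16 degrees, less where a joint would pass 70% of its speed; a pose out of reach is approached as far as the arm can. A call with a gripper value outside its range is refused whole. "grip" is the finger opening in m, from 0 to 0.0854, set as the call begins (left out, the last holds). The fingers move at their own pace and stop on an object; "squeeze" is the grip in N (left out, the last holds). Time passes only in rows, so rows that do not move let the fingers close. It gives the time, the measured TCP pose, the force, the opening and the grip force at its end, in the units of the state.
- robot.state(): the state, without advancing time (a new reading comes with each control period).
- robot.get_image(name): name is "scene" or "side" or "wrist"; returns the picture (420x560x3 uint8, blue, green, red); there is no depth.
- robot.camera_info(name): a dict with "K" (3x3 intrinsics, pixels), "distortion" ([k1, k2, p1, p2, k3] as OpenCV has them; the pictures are not rectified), "camera_from_world" (4x4, takes a point from world to camera coordinates); the wrist camera has in their place "tool_from_camera" (4x4, takes a point from camera to tool coordinates, whose origin is the TCP and whose axes are the flange's). Camera axes: x right, y up, looking along -z (the intrinsics and any distortion apply to the point x, -y, -z); pixel columns grow to the right and rows downward; lengths in mm; the calibration is good to about 2 mm. A picture is of the moment at which its call begins: read the wrist's pose just before it. camera_info takes no time and is no camera call.
- robot.close_job(): hands the job in; it is judged then, once.
The state is a dict: "time_s": time; "joint_positions": joint angles; "dq": joint speeds; "effort": joint torques, N m; "position": TCP position; "eef_rot": TCP orientation; "ft_force": force on the tool from outside, world axes, zero at the start; "moment": the same for the moment, N m; "gripper_width": finger opening in mm; "grasp_force": force on a finger pad.
Only numpy, scipy, OpenCV 4.12 (cv2) and the standard library are available. Lean on these libraries where they do the work, as an engineer would, in place of code of your own. Each camera call takes 0.05 s, during which the arm holds its last target. There are 200 camera calls.

## Task

Get the blue glaze pot ready for shaking: carry it by its square body, not by its loose collar, to the orange cradle on the shaker, lower it fully down into the cradle without dropping it, and let go. Then take the collar by its bar and turn it clockwise, seen from above, letting go and taking it again as needed, until the white pointer is at the red lock mark. Leave the green pot, the bowls, the urn and the bottle where they stand.

Things in the scene. Friction and masses are not known exactly. Their poses are not given: they have to be found in the camera images.
- blue_pot: Blue square glaze pot, loose, 0.3 to 0.6 kg: body 56 x 56 mm, 72 mm high, collar and bar above to 111 mm. Origin: centre of the underside, z up, x and y square to the faces. Red lock mark at the middle of the top edge of its +x face. Grip the body across two facing sides, TCP 66 to 72 mm above the underside (the gripper's body then clears the bar). In the cradle it twists about 0.1 rad.
- collar (a joint): Turn of the blue pot's captive black collar (50 mm across) about the pot's vertical axis, rad: grows clockwise seen from above, starts at 0 to 0.5, locked at 2.2 (white pointer at the red mark; at least 2.1 is needed), hard stop at 2.23. Friction of 0.2 N m: it stays where left, and drags the pot round with it unless that is in the cradle.
- collar_bar (a point): Centre of the top of the collar's grey bar, on the pot's axis, 111 mm above its underside. Bar 46 mm long, 12 thick, 27 tall, on the collar's flat top. x runs along the bar to the end with the white pointer stripe, z up; it turns with the collar. Grip it across its thickness from above, TCP 5 mm below this point; one grasp turns at most about 1.5 rad.
- seat (a point): Centre of the cradle's steel floor, 44 mm above the table, z up, x and y square to its walls; the seated pot's origin is here. Four orange walls 50 mm long make a square 62 mm inside (3 mm play a side), straight for 12 mm, then flared to 21 mm above the floor; the pot fits in any quarter turn. It is on the shaker, a fixed white box 170 x 170 x 38 mm.
- green_pot: Bystander: green pot of the same shape and size as the blue one, already locked. Loose; origin at the centre of its underside.
- yellow_bowl: Bystander: yellow bowl with a brush leaning in it, 92 mm across, 50 mm high (brush tip 76 mm up, 66 mm from the centre). Origin under its centre.
- red_bowl: Bystander: red bowl with a brush, the same size as the yellow one. Origin under its centre.
- violet_bowl: Bystander: violet bowl with a brush, the same size as the yellow one. Origin under its centre.
- urn: Bystander: white lidded urn with coloured bands, 82 mm across, 162 mm high. Origin under its centre.
- bottle: Bystander: green glass bottle, 56 mm across, 150 mm high. Origin under its centre.

How it is judged (in metres and radians):
On the way, in this order (a step that is already met when the one before it is completed fails the run):
1. the blue pot stands fully down in the cradle, let go of, its collar not yet locked (horizontal distance between blue_pot and seat below 0.006 m and z of blue_pot in the frame of seat below 0.004 m and angle between blue_pot's own z axis and vertical below 0.06 rad and linear speed of blue_pot below 0.02 m/s and contact force between the fingers and blue_pot below 0.5 N and not (value of joint collar above 2.1 rad)), for 0.2 s.
2. the collar is turned to its lock mark with the pot in the cradle (value of joint collar above 2.1 rad and horizontal distance between blue_pot and seat below 0.006 m and z of blue_pot in the frame of seat below 0.004 m and angle between blue_pot's own z axis and vertical below 0.06 rad), for 0.2 s.
At the end, for the whole second after the job is handed in: The blue pot stands upright in the cradle (origin within 6 mm of the seat's centre, less than 4 mm above its floor, tilt under 0.06 rad), at rest and let go of, with the collar at 2.1 rad or more, that is within 0.1 rad of its lock mark (all of step 2 and linear speed of blue_pot below 0.02 m/s and contact force between the fingers and blue_pot below 0.5 N); the robot touches nothing.
It fails at once if the blue pot is gripped by its collar or bar (over 5 N, TCP more than 88 mm above the pot's underside) while away from the cradle (contact force between the fingers and blue_pot above 5 N and z of the grasp point in the frame of blue_pot above 0.088 m and horizontal distance between blue_pot and seat above 0.04 m).
It fails at once if the blue pot is let go of more than 25 mm above the cradle's floor (contact force between the fingers and blue_pot below 0.05 N and z of blue_pot in the frame of seat above 0.025 m and horizontal distance between blue_pot and seat below 0.08 m).
It fails at once if a bystander is moved by more than 30 mm (distance of any of green_pot, yellow_bowl, red_bowl, violet_bowl, urn, bottle from where it was at the start of the episode above 0.03 m).
It also fails if it takes over 61 s, if anything falls off the work surface, if the arm or the gripper's body presses on something with over 40 N, if the wrist force passes 120 N, or if a joint passes its speed limit or range.

## Working session

There is one attempt and no reset: what is moved stays moved. The work goes in short steps, Python scripts to look and compute and a tool call to move; the robot and the scene stay as the last step left them, time stands still between calls to the robot, and variables do not carry over. Pictures are saved under pics/ and viewed, at most 10 in all, crops included, and the job is handed in when it is done.

Besides the shell and the picture viewer there is one more tool, called after "Request:" as a command line: name --pt "numbers of a row" for each row, then --argument value for the rest. step_arm: Moves the arm, as the interface text tells. Its arguments: {"type":"object","properties":{"deltas":{"type":"array","items":{"type":"array","items":{"type":"number"}}},"grip":{"type":"number"},"squeeze":{"type":"number"}},"required":["deltas"]}

```bash
mkdir -p pics; ls; python3 - <<'E'
from station import robot
import cv2, numpy as np
for n in ("scene","side"):
    cv2.imwrite(f"pics/{n}0.png", robot.get_image(n))
    i=robot.camera_info(n); print(n, np.round(i["K"],1).tolist(), np.round(i["distortion"],4), np.round(i["camera_from_world"],3).tolist())
print(robot.camera_info("wrist")); s=robot.state(); print(s)
E
```

```text
pics
scene [[472.4, 0.0, 279.0], [0.0, 472.4, 214.2], [0.0, 0.0, 1.0]] [-0.1605  0.      0.      0.      0.    ] [[-0.529, 0.849, -0.005, 334.288], [-0.66, -0.408, 0.631, 300.862], [0.534, 0.337, 0.776, -1694.71], [0.0, 0.0, 0.0, 1.0]]
side [[514.4, 0.0, 270.6], [0.0, 514.4, 213.4], [0.0, 0.0, 1.0]] [-0.1966  0.      0.      0.      0.    ] [[-0.996, -0.091, 0.008, 564.698], [0.064, -0.629, 0.775, -122.49], [-0.065, 0.772, 0.632, -1427.449], [0.0, 0.0, 0.0, 1.0]]
{'K': array([[370.88704178,   0.        , 278.98425491],
       [  0.        , 370.88704178, 206.50876473],
       [  0.        ,   0.        ,   1.        ]]), 'distortion': array([-0.06542363,  0.        ,  0.        ,  0.        ,  0.        ]), 'tool_from_camera': array([[ 1.06723597e-03,  9.65426570e-01,  2.60672974e-01,
         6.58334370e+01],
       [ 9.99998778e-01, -7.32447334e-04, -1.38146483e-03,
        -1.10606059e+00],
       [-1.14277362e-03,  2.60674130e-01, -9.65426171e-01,
        -1.23369378e+02],
       [ 0.00000000e+00,  0.00000000e+00,  0.00000000e+00,
         1.00000000e+00]])}
{'time_s': 0.1, 'joint_positions': array([-1.18896476e+00,  3.20217075e-01,  1.56556393e+00, -4.24982901e-06,
        1.25743071e+00, -1.99952953e-02]), 'dq': array([-0.00034401, -0.00091229, -0.00177601,  0.00053039, -0.00130811,
       -0.00043259]), 'effort': array([ 9.41211110e-04, -4.16407764e+01, -2.34704769e+01,  4.04220725e-05,
        4.84304575e-03,  3.52272600e-06]), 'position': array([ 224.73177999, -528.81821847,  249.26990699]), 'eef_rot': array([-3.13997383e+00, -2.83315462e-05,  4.01828148e-01]), 'ft_force': array([-0.32237743,  0.01785339,  0.53557989]), 'moment': array([-0.01674284, -0.05331458, -0.05363744]), 'grasp_force': 0.0, 'gripper_width': 85.31052946564081}
```

View pics/scene0.png

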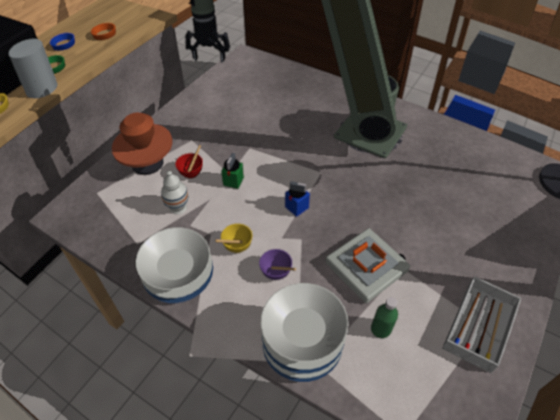

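View pics/side0.png

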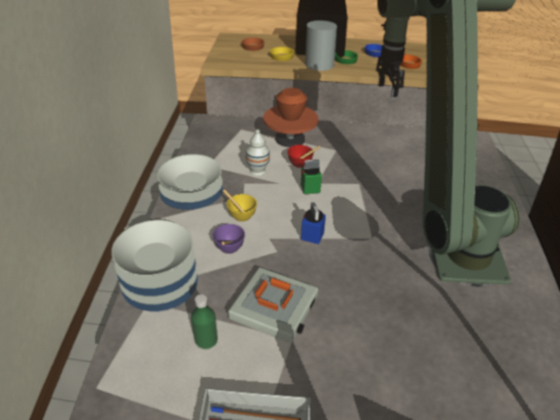

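The scene view shows the blue pot at about (297,200), the green pot at (233,175) and the orange cradle at (369,257). The yellow bowl is at (237,238), the violet bowl at (276,264) and the bottle at (385,320). In the side view the blue pot is at (313,228) and the cradle at (273,293).

```bash
cat > h.py <<'E'
from station import robot
import cv2, numpy as np
from scipy.spatial.transform import Rotation as R
F=np.diag([1,-1,-1.])
def cam(n,s=None):
    """K, D, world->cv rotation and translation"""
    i=robot.camera_info(n)
    if n!="wrist": M=np.array(i["camera_from_world"])
    else:
        T=np.eye(4); T[:3,:3]=R.from_euler("xyz",s["eef_rot"]).as_matrix(); T[:3,3]=s["position"]
        M=np.linalg.inv(T@i["tool_from_camera"])
    return np.array(i["K"]),np.array(i["distortion"]),F@M[:3,:3],F@M[:3,3]
def proj(c,P):
    K,D,Rm,t=c
    return cv2.projectPoints(np.atleast_2d(np.float64(P)),cv2.Rodrigues(Rm)[0],t,K,D)[0][:,0]
def onplane(c,px,z):
    K,D,Rm,t=c
    p=cv2.undistortPoints(np.float64(px).reshape(-1,1,2),K,D)[:,0]
    d=np.c_[p,np.ones(len(p))]@Rm; o=-Rm.T@t
    return o+d*((z-o[2])/d[:,2])[:,None]
E
python3 - <<'E'
from h import *
np.set_printoptions(precision=1,suppress=True)
pts={"blue":(297,200,36,313,228),"green":(233,176,36,312,180),"cradle":(369,257,50,274,293),"yellow":(237,238,30,242,207),"violet":(276,264,30,229,238),"red":(189,165,30,300,156),"urn":(175,192,80,258,152),"bottle":(385,320,70,205,325)}
a,b=cam("scene"),cam("side")
for k,(u,v,z,p,q) in pts.items(): print(k,onplane(a,[(u,v)],z)[0],onplane(b,[(p,q)],z)[0])
E
```

```text
blue [453.5 -46.4  36. ] [449.4 -38.9  36. ]
green [ 473.5 -271.9   36. ] [ 458.9 -274.4   36. ]
cradle [538.  233.4  50. ] [538.  230.8  50. ]
yellow [ 664.2 -122.4   30. ] [ 664.6 -121.3   30. ]
violet [680.3  20.5  30. ] [682.2  20.5  30. ]
red [ 504.1 -429.7   30. ] [ 503.8 -421.3   30. ]
urn [ 651.1 -355.2   80. ] [ 641.5 -353.3   80. ]
bottle [701.3 352.2  70. ] [683.6 361.7  70. ]
```

Request:
step_arm --pt "0.03 -0.0275 -0.01 0" --pt "0.03 -0.0275 -0.01 0" --pt "0.03 -0.0275 0 0" --pt "0.03 -0.0275 0 0" --pt "0.03 -0.0275 0 0"

```text
time_s: 0.52
position: [309.1, -342.6, 269.7]
eef_rot: [-3.141, -0.0, 0.401]
ft_force: [0.6, 0.3, 0.4]
gripper_width: 85.4
grasp_force: 0.0
```

Request:
step_arm --pt "0.03 -0.0275 0 0" --pt "0.03 -0.0275 0 0" --pt "0.03 -0.0275 0 0" --pt "0.03 -0.0275 0 0" --pt "0.03 -0.0275 0 0"

```text
time_s: 0.93
position: [393.3, -157.3, 269.8]
eef_rot: [3.142, 0.0, 0.401]
ft_force: [0.8, 0.2, 0.1]
gripper_width: 85.2
grasp_force: 0.0
```

Request:
step_arm --pt "0.03 -0.0275 0 0" --pt "0.03 -0.0275 0 0" --pt "0.03 -0.0275 0 0" --pt "0 0 0 0" --pt "0 0 0 0"

```text
time_s: 1.35
position: [444.1, -46.3, 269.4]
eef_rot: [-3.141, 0.001, 0.407]
ft_force: [-0.1, 0.2, -0.2]
gripper_width: 85.4
grasp_force: 0.0
```

```bash
python3 - <<'E'
from h import *
s=robot.state(); im=robot.get_image("wrist"); cv2.imwrite("pics/w1.png",im); np.save("w1.npy",np.r_[s["position"],s["eef_rot"]])
print(s["time_s"],s["position"],s["eef_rot"],s["joint_positions"])
E
```

```text
1.35 [444.06617756 -46.33065353 269.43611172] [-3.14133643e+00  1.07114664e-03  4.06648810e-01] [-1.29497306e-01  1.02774501e-01  1.80054722e+00 -3.45717826e-04
  1.23932268e+00  1.03476303e+00]
```

View pics/w1.png

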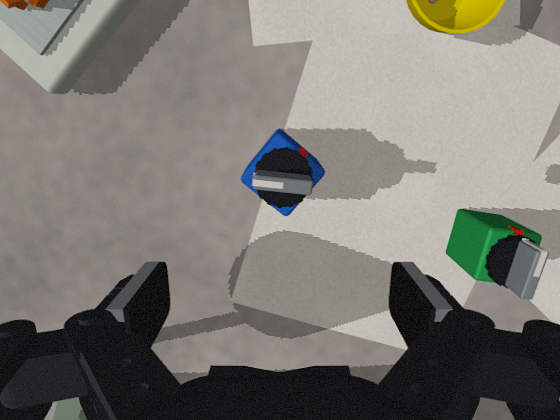

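The wrist view shows the blue pot's square top with corners near (281,128), (325,172), (288,215) and (241,180). The red mark is at (304,152), the bar is centred at (282,184), and the white pointer stripe points left. I'll fit the pot pose here, and the cradle from the two fixed cameras.

```bash
cat >> h.py <<'E'
from scipy.optimize import minimize
def box(p,L,z0,z1):
    c,s=np.cos(p[2]),np.sin(p[2]); q=np.array([(1,1),(-1,1),(-1,-1),(1,-1)])*L/2@np.array([[c,s],[-s,c]])+p[:2]
    return np.r_[np.c_[q,[z0]*4],np.c_[q,[z1]*4]]
def hullmask(pts,sc=4):
    m=np.zeros((420*sc,560*sc),np.uint8); cv2.fillConvexPoly(m,cv2.convexHull(np.int32(np.round((pts+.5)*sc))),1); return m
def colmask(im,lo,hi,roi):
    m=cv2.inRange(cv2.cvtColor(im,cv2.COLOR_BGR2HSV),lo,hi); k=np.zeros_like(m); x0,y0,x1,y1=roi; k[y0:y1,x0:x1]=m[y0:y1,x0:x1]
    return k
def fitbox(views,p0,L,z0,z1):
    """views: (camera, hull points of a mask); pose [x,y,yaw] of best overlap"""
    H=[(c,hullmask(h)) for c,h in views]
    def f(p):
        e=0
        for c,m in H:
            g=hullmask(proj(c,box(p,L,z0,z1))); e+=1-(g&m).sum()/max(1,(g|m).sum())
        return e
    return min((minimize(f,[p0[0],p0[1],y],method="Nelder-Mead",options=dict(initial_simplex=np.array([p0[0],p0[1],y])+np.array([[0,0,0],[8,0,0],[0,8,0],[0,0,.2]]),xatol=.05,fatol=1e-4)) for y in (0,.4,.8,1.2)),key=lambda r:r.fun)
def pts_of(m): return np.argwhere(m)[:,::-1].astype(float)
BL=((100,120,40),(130,255,255)); OR=((3,150,90),(18,255,255)); RE=((0,180,90),(3,255,255))
E
python3 - <<'E'
from h import *
np.set_printoptions(precision=3,suppress=True)
v=np.load("w1.npy"); s=dict(position=v[:3],eef_rot=v[3:]); c=cam("wrist",s)
im=cv2.imread("pics/w1.png"); m=colmask(im,*BL,(200,100,360,240)); print(m.astype(bool).sum())
r=fitbox([(c,pts_of(m))],[450,-43],56,0,72); print("pot",r.x,r.fun)
x0,y0,x1,y1=(285,135,325,165)
mr=colmask(im,(0,150,90),(8,255,255),(285,135,325,165))|colmask(im,(174,150,90),(180,255,255),(285,135,325,165))
a=pts_of(mr); w=onplane(c,[a.mean(0)],72)[0]; print("mark",len(a),w,"heading",np.arctan2(*(w[:2]-r.x[:2])[::-1]))
b=onplane(c,[(255,183.5),(311,185)],111); print("bar ends",b, b.mean(0),"heading",np.arctan2(*(b[0]-b[1])[1::-1]))
vs=[]
for n,roi in (("scene",(335,225,410,285)),("side",(240,265,310,320))):
    mo=colmask(cv2.imread(f"pics/{n}0.png"),*OR,roi); print(n,mo.astype(bool).sum()); vs.append((cam(n),pts_of(mo)))
for vv in (vs,vs[:1],vs[1:]):
    r=fitbox(vv,[538,232],66,44,65); print("cradle",r.x,r.fun)
E
```

```text
1300
pot [451.936 -44.82   -0.283] 0.06626695667105487
mark 49 [477.495 -53.454  72.   ] heading -0.32578023067610773
bar ends [[443.783 -25.399 111.   ]
 [459.9   -65.714 111.   ]] [451.842 -45.556 111.   ] heading 1.951103658834585
scene 189
side 383
cradle [538.575 234.947   1.112] 0.25317093938953295
cradle [538.809 234.02    1.163] 0.11940162364316331
cradle [537.927 235.686   1.112] 0.12700369913686804
```

Request:
step_arm --pt "0.0255 -0.028 0.0075 0" --pt "0.0255 -0.028 0.0075 0" --pt "0.0255 -0.028 0.0075 0" --pt "0.0255 -0.028 0.0075 0" --pt "0.0255 -0.028 0.0075 0"

```text
time_s: 1.82
position: [506.7, 130.0, 232.1]
eef_rot: [3.141, 0.0, 0.398]
ft_force: [0.6, -0.7, 0.2]
gripper_width: 85.6
grasp_force: 0.0
```

Request:
step_arm --pt "0.0255 -0.028 0.0075 0" --pt "0.0255 -0.028 0.0075 0" --pt "0.0255 -0.028 0.0075 0" --pt "0 0 0 0" --pt "0 0 0 0"

```text
time_s: 2.23
position: [544.3, 237.1, 208.6]
eef_rot: [3.141, 0.003, 0.402]
ft_force: [-0.2, -0.7, 0.3]
gripper_width: 85.5
grasp_force: 0.0
```

```bash
python3 - <<'E'
from h import *
np.set_printoptions(precision=3,suppress=True)
s=robot.state(); im=robot.get_image("wrist"); cv2.imwrite("pics/w2.png",im); np.save("w2.npy",np.r_[s["position"],s["eef_rot"]])
print(s["time_s"],s["position"],s["eef_rot"],s["joint_positions"])
c=cam("wrist",s); m=colmask(im,*OR,(100,0,460,300)); print(m.astype(bool).sum(), onplane(c,[pts_of(m).mean(0)],55))
cv2.imwrite("pics/w2m.png",m)
E
```

```text
2.2333 [544.321 237.094 208.566] [3.141 0.003 0.402] [ 0.392  0.378  1.584 -0.001  1.183  1.561]
4092 [[535.987 234.329  55.   ]]
```

View pics/w2.png

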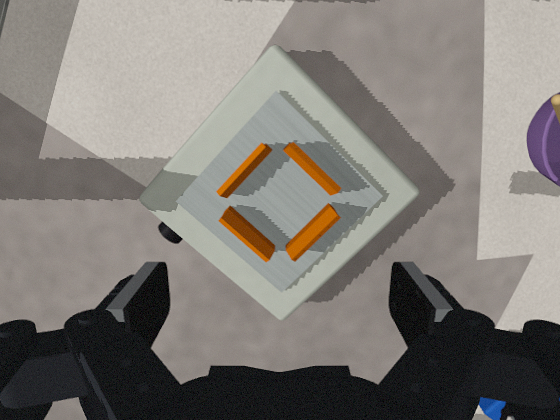

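The cradle's four orange walls are centred near (280,200), turned about 45° in the image, on the white shaker box. I'll fit a four-wall model to them.

```bash
cat > cradle.py <<'E'
from h import *
np.set_printoptions(precision=3,suppress=True)
v=np.load("w2.npy"); c=cam("wrist",dict(position=v[:3],eef_rot=v[3:]))
m=colmask(cv2.imread("pics/w2.png"),(3,130,60),(22,255,255),(200,120,360,280)); M=cv2.resize((m>0).astype(np.uint8),None,fx=4,fy=4,interpolation=cv2.INTER_NEAREST)
def model(p):
    g=np.zeros_like(M)
    for k in range(4):
        a=p[2]+k*np.pi/2; n=np.array([np.cos(a),np.sin(a)]); t=np.array([-n[1],n[0]])
        P=[np.r_[p[:2]+n*r+t*w,z] for r,z in ((31,44),(31,56),(p[3],65),(p[4],65),(p[4],44)) for w in (-25,25)]
        g|=hullmask(proj(c,P))
    return g
f=lambda p:1-(model(p)&M).sum()/(model(p)|M).sum()
x0=np.array([536.5,234.5,1.17,36,39])
for y in (1.1,1.2):
    x0[2]=y; r=minimize(f,x0,method="Nelder-Mead",options=dict(initial_simplex=x0+np.r_[np.zeros((1,5)),np.diag([5,5,.1,3,3])],xatol=.02,fatol=1e-4,maxiter=500)); print(r.x,r.fun)
for q in ((275,45),(418,192),(281,320),(142,198)): print(onplane(c,[q],38)[0])
E
python3 cradle.py
```

```text
[538.943 235.937   1.217  34.234  40.233] 0.058139701355781725
[538.929 235.951   1.214  35.395  40.252] 0.05607221791670258
[644.384 283.589  38.   ]
[587.258 132.018  38.   ]
[434.338 188.872  38.   ]
[493.764 338.697  38.   ]
```

Request:
step_arm --pt "-0.0244 0.0279 0 0" --pt "-0.0244 0.0279 0 0" --pt "-0.0244 0.0279 0 0" --pt "-0.0244 0.0279 0 0" --pt "-0.0244 0.0279 0 0"

```text
time_s: 2.7
position: [484.5, 58.1, 210.5]
eef_rot: [3.141, -0.0, 0.399]
ft_force: [1.1, 0.6, 0.7]
gripper_width: 85.4
grasp_force: 0.0
```

Request:
step_arm --pt "-0.0244 0.0279 0 0" --pt "-0.0244 0.0279 0 0" --pt "-0.0244 0.0279 0 0" --pt "0 0 0 -0.12" --pt "0 0 0 -0.12"

```text
time_s: 3.12
position: [449.4, -47.8, 210.6]
eef_rot: [3.141, -0.0, 0.64]
ft_force: [0.6, 0.1, 0.0]
gripper_width: 84.8
grasp_force: 0.0
```

Request:
step_arm --pt "0 0 0 -0.12" --pt "0 0 0 -0.12" --pt "0 0 0 -0.12" --pt "0 0 0 -0.12" --pt "0 0 0 -0.12"

```text
time_s: 3.53
position: [450.1, -45.9, 210.5]
eef_rot: [3.141, 0.001, 1.244]
ft_force: [-0.4, 0.1, 0.7]
gripper_width: 85.5
grasp_force: 0.0
```

Request:
step_arm --pt "0 0 0 -0.048" --pt "0 0 0 0" --pt "0 0 0 0"

```text
time_s: 3.78
position: [450.6, -45.3, 210.3]
eef_rot: [3.141, 0.0, 1.286]
ft_force: [0.1, -0.2, 0.3]
gripper_width: 85.6
grasp_force: 0.0
```

```bash
cat > pot.py <<'E'
from h import *
import sys
np.set_printoptions(precision=3,suppress=True)
s=robot.state(); im=robot.get_image("wrist"); cv2.imwrite(f"pics/{sys.argv[1]}.png",im); np.save(f"{sys.argv[1]}.npy",np.r_[s["position"],s["eef_rot"]])
print(s["time_s"],s["position"],s["eef_rot"],s["joint_positions"])
c=cam("wrist",s); m=colmask(im,*BL,(150,80,400,300))
_,l,st,_=cv2.connectedComponentsWithStats(m); m=np.uint8(l==1+st[1:,4].argmax())*255; print(st[1:,4].max())
r=fitbox([(c,pts_of(m))],[452,-45],56,0,72); print("pot",r.x,r.fun)
E
python3 pot.py w3
```

```text
3.7833 [450.592 -45.306 210.346] [3.141 0.    1.286] [-0.125  0.16   1.89  -0.     1.091  0.16 ]
1967
pot [450.397 -44.749   1.234] 0.2537686769447324
```

View pics/w3.png

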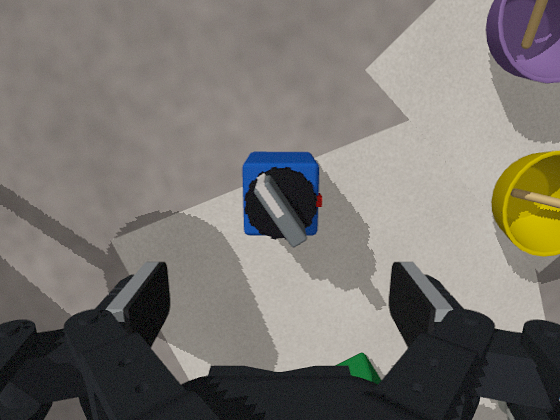

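The wrist view shows the pot square to the gripper: top-face corners about (243,162), (319,162), (318,235) and (246,235), red mark at right (319,200), bar pointing up-left. I'll check the centre.

```bash
python3 - <<'E'
from h import *
np.set_printoptions(precision=2,suppress=True)
v=np.load("w3.npy"); c=cam("wrist",dict(position=v[:3],eef_rot=v[3:]))
w=onplane(c,[(243.5,163),(319.5,163),(318.5,235.5),(245.5,235.5)],72); print(w,w.mean(0)); 
T=R.from_euler("xyz",v[3:]).as_matrix(); print("centre in tool",(w.mean(0)-v[:3])@T)
for a,b in ((0,1),(3,2),(0,3),(1,2)): print(np.linalg.norm(w[a]-w[b]),np.arctan2(*(w[b]-w[a])[1::-1]))
b=onplane(c,[(263,179),(299,243)],111); print("bar",b.mean(0),np.arctan2(*(b[0]-b[1])[1::-1]))
E
```

```text
[[433.83 -11.52  72.  ]
 [485.6  -26.63  72.  ]
 [471.11 -79.14  72.  ]
 [418.72 -63.82  72.  ]] [452.32 -45.28  72.  ]
centre in tool [  0.55   1.57 138.35]
53.93302991982071 -0.283972730365742
54.582919558294776 -0.284365720789877
54.43880344193137 -1.8520635572898085
54.46588881463266 -1.8401324120838807
bar [452.48 -42.82 111.  ] 1.7838974652241477
```

Request:
step_arm --pt "0.0005 0.0015 0.035 0" --pt "0 0 0.035 0" --pt "0 0 0.035 0" --pt "0 0 0.0255 0" --pt "0 0 0.0105 0"

```text
time_s: 4.25
position: [450.5, -44.1, 65.9]
eef_rot: [-3.136, 0.001, 1.288]
ft_force: [0.5, -0.1, 0.1]
gripper_width: 85.3
grasp_force: 0.0
```

Request:
step_arm --pt "0 0 0 0" --pt "0 0 0 0" --pt "0 0 0 0" --pt "0 0 0 0" --pt "0 0 0 0" --grip 0.05 --squeeze 60

```text
time_s: 4.67
position: [453.7, -44.1, 70.0]
eef_rot: [3.139, -0.0, 1.29]
ft_force: [-0.5, -0.3, 1.6]
gripper_width: 54.9
grasp_force: 64.8
```

Request:
step_arm --pt "0 0 -0.01 0" --pt "0 0 -0.025 0" --pt "0 0 -0.03 0" --pt "0 0 -0.03 0" --pt "0 0 -0.015 0"

```text
time_s: 5.08
position: [454.5, -44.0, 182.4]
eef_rot: [3.136, -0.001, 1.29]
ft_force: [1.1, -0.6, -4.4]
gripper_width: 54.2
grasp_force: 65.8
```

Request:
step_arm --pt "0.02 0 0 0" --pt "0.03 0 0 0" --pt "0.03 0.001 0 0" --pt "0.03 0.001 0 0" --pt "0.03 0.001 0 0"

```text
time_s: 5.5
position: [494.7, 91.0, 179.1]
eef_rot: [3.141, 0.0, 1.289]
ft_force: [-0.1, 0.7, -5.2]
gripper_width: 54.6
grasp_force: 65.7
```

Request:
step_arm --pt "0.03 0.001 0 0" --pt "0.03 0 0 0" --pt "0.03 0 0 0" --pt "0.03 0 0 0" --pt "0.02 0 0 0"

```text
time_s: 5.92
position: [535.0, 226.7, 178.7]
eef_rot: [3.141, -0.001, 1.291]
ft_force: [0.7, -1.5, -5.4]
gripper_width: 54.6
grasp_force: 65.7
```

Request:
step_arm --pt "0.013 0 0 0" --pt "0 0 0 -0.12" --pt "0 0 0 -0.12" --pt "0 0 0 -0.12" --pt "0 0 0 -0.12"

```text
time_s: 6.33
position: [537.8, 236.0, 178.6]
eef_rot: [-3.14, 0.001, 1.776]
ft_force: [0.8, 0.9, -4.9]
gripper_width: 54.6
grasp_force: 65.6
```

Request:
step_arm --pt "0 0 0 -0.12" --pt "0 0 0 -0.12" --pt "0 0 0 -0.12" --pt "0 0 0 -0.12" --pt "0 0 0 -0.12"

```text
time_s: 6.75
position: [537.8, 235.7, 178.7]
eef_rot: [-3.14, -0.0, 2.375]
ft_force: [-0.9, -0.3, -4.4]
gripper_width: 54.7
grasp_force: 65.6
```

Request:
step_arm --pt "0 0 0 -0.12" --pt "0 0 0 -0.12" --pt "0 0 0 -0.12" --pt "0 0 0 -0.054" --pt "0 0 0 0"

```text
time_s: 7.17
position: [537.8, 235.8, 178.7]
eef_rot: [-3.141, -0.0, 2.784]
ft_force: [0.5, 0.5, -5.0]
gripper_width: 54.2
grasp_force: 65.6
```

```bash
python3 - <<'E'
from h import *
np.set_printoptions(precision=3,suppress=True)
s=robot.state(); im=robot.get_image("wrist"); cv2.imwrite("pics/w4.png",im); np.save("w4.npy",np.r_[s["position"],s["eef_rot"]])
print(s["time_s"],s["position"],s["eef_rot"],s["joint_positions"],s["grasp_force"],s["gripper_width"])
T=R.from_euler("xyz",s["eef_rot"]).as_matrix(); print("seat in tool",(np.array([539,236,44])-s["position"])@T)
E
```

```text
7.1667 [537.839 235.794 178.719] [-3.141 -0.     2.784] [ 0.394  0.391  1.643 -0.     1.108 -0.819] 65.6367552280426 54.242528251157175
seat in tool [ -1.08    0.739 134.718]
```

View pics/w4.png

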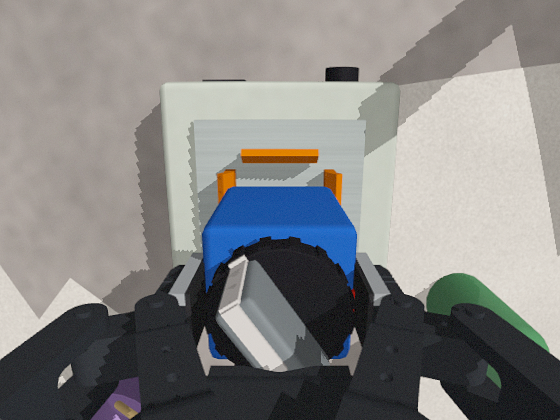

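The pot is held square in the gripper. Its top front edge runs (204,233)-(357,233) and its bottom edge (222,187)-(345,187). The cradle is behind it, with side walls at (227,185) and (333,185) and the back wall at (280,155). I'll work out the in-hand offset, then lower.

```bash
python3 - <<'E'
from h import *
np.set_printoptions(precision=2,suppress=True)
v=np.load("w4.npy"); c=cam("wrist",dict(position=v[:3],eef_rot=v[3:])); T=R.from_euler("xyz",v[3:]).as_matrix()
t=lambda px,z:(onplane(c,px,z)-v[:3])@T
print(t([(204.5,233),(357,233)],v[2]+2)); print(t([(222,187),(345.5,187)],v[2]-70))
print("back wall top/bottom edge",t([(242,149.5),(318,149.5),(242,161),(318,161)],65), "floor",t([(227,170),(333,170)],65))
E
```

```text
[[ 24.1  -25.06  -1.96]
 [ 24.19  27.82  -2.02]]
[[ 24.95 -29.72  70.04]
 [ 25.05  36.18  69.97]]
back wall top/bottom edge [[ 40.   -22.94 113.76]
 [ 40.07  25.48 113.71]
 [ 32.64 -23.11 113.76]
 [ 32.71  25.68 113.71]] floor [[ 26.8  -32.96 113.77]
 [ 26.9   35.54 113.69]]
```

```bash
python3 - <<'E'
from h import *
np.set_printoptions(precision=1,suppress=True)
v=np.load("w4.npy"); c=cam("wrist",dict(position=v[:3],eef_rot=v[3:])); T=R.from_euler("xyz",v[3:]).as_matrix()
im=cv2.imread("pics/w4.png"); m=colmask(im,(100,120,25),(130,255,255),(180,150,380,370))
for y in range(180,250,5):
    x=np.flatnonzero(m[y]); print(y,(x.min(),x.max(),im[y,280].tolist()) if len(x) else None)
for P in ([28,28,-3],[28,-28,-3],[28,28,69],[28,-28,69],[-28,28,-3],[-28,-28,-3],[0,0,-42]): print(P,proj(c,v[:3]+T@np.array(P,float))[0])
E
```

```text
180 None
185 None
190 (np.int64(228), np.int64(330), [156, 79, 21])
195 (np.int64(225), np.int64(333), [160, 83, 28])
200 (np.int64(221), np.int64(336), [160, 83, 29])
205 (np.int64(218), np.int64(339), [161, 81, 26])
210 (np.int64(215), np.int64(342), [160, 80, 26])
215 (np.int64(212), np.int64(346), [160, 81, 32])
220 (np.int64(209), np.int64(349), [164, 90, 36])
225 (np.int64(206), np.int64(352), [177, 97, 43])
230 (np.int64(204), np.int64(354), [200, 110, 36])
235 (np.int64(202), np.int64(356), [194, 104, 36])
240 (np.int64(202), np.int64(356), [25, 23, 28])
245 (np.int64(203), np.int64(355), [28, 30, 31])
[28, 28, -3] [358.7 223.4]
[28, -28, -3] [194.8 223.2]
[28, 28, 69] [330.7 181.9]
[28, -28, 69] [224.7 181.8]
[-28, 28, -3] [349.5 361.8]
[-28, -28, -3] [204.2 361.6]
[0, 0, -42] [275.8 370.4]
```

Request:
step_arm --pt "0.001 0.0005 0.015 0" --pt "0 0 0.015 0" --pt "0 0 0.01 0" --pt "0 0 0.004 0" --pt "0 0 0.004 0"

```text
time_s: 7.63
position: [537.4, 237.1, 130.3]
eef_rot: [-3.141, -0.001, 2.783]
ft_force: [0.0, -0.3, -5.0]
gripper_width: 54.4
grasp_force: 65.6
```

Request:
step_arm --pt "0 0 0.003 0" --pt "0 0 0.003 0" --pt "0 0 0.003 0" --pt "0 0 0 0" --pt "0 0 0 0"

```text
time_s: 8.05
position: [537.6, 237.4, 122.0]
eef_rot: [3.142, 0.0, 2.784]
ft_force: [0.0, 0.5, -4.0]
gripper_width: 54.6
grasp_force: 65.6
```

Request:
step_arm --pt "0 0 0.002 0" --pt "0 0 0.002 0" --pt "0 0 0.002 0" --pt "0 0 0.001 0" --pt "0 0 0 0"

```text
time_s: 8.47
position: [537.3, 237.3, 114.5]
eef_rot: [-3.141, -0.0, 2.784]
ft_force: [-0.7, -0.3, -5.0]
gripper_width: 54.4
grasp_force: 65.6
```

Request:
step_arm --pt "0 0 0.001 0" --pt "0 0 0.0005 0" --pt "0 0 0 0" --pt "0 0 0 0"

```text
time_s: 8.8
position: [537.6, 237.4, 114.0]
eef_rot: [3.141, 0.001, 2.784]
ft_force: [-2.2, -1.2, 1.0]
gripper_width: 54.5
grasp_force: 66.3
```

Request:
step_arm --pt "0 0 0.0003 0" --pt "0 0 0 0" --pt "0 0 0 0" --pt "0 0 0 0" --pt "0 0 0 0" --grip 0.085

```text
time_s: 9.22
position: [537.8, 237.5, 113.2]
eef_rot: [3.141, 0.0, 2.784]
ft_force: [-0.4, 0.1, 0.2]
gripper_width: 84.9
grasp_force: 0.0
```

Request:
step_arm --pt "0 0 -0.01 0" --pt "0 0 -0.03 0" --pt "0 0 -0.035 0" --pt "0 0 -0.035 0" --pt "0 0 -0.02 0"

```text
time_s: 9.63
position: [538.8, 237.9, 248.1]
eef_rot: [3.137, 0.005, 2.784]
ft_force: [0.8, -0.2, 1.2]
gripper_width: 84.9
grasp_force: 0.0
```

Request:
step_arm --pt "0.02 0 0 0" --pt "0 0 0 0" --pt "0 0 0 0"

```text
time_s: 9.88
position: [518.4, 244.4, 243.9]
eef_rot: [3.141, 0.001, 2.785]
ft_force: [0.0, 0.2, 0.1]
gripper_width: 84.9
grasp_force: 0.0
```

```bash
python3 - <<'E'
from h import *
np.set_printoptions(precision=3,suppress=True)
s=robot.state(); im=robot.get_image("wrist"); cv2.imwrite("pics/w5.png",im); np.save("w5.npy",np.r_[s["position"],s["eef_rot"]])
print(s["time_s"],s["position"],s["eef_rot"],s["joint_positions"],s["grasp_force"],s["gripper_width"])
E
```

```text
9.8833 [518.423 244.435 243.91 ] [3.141 0.001 2.785] [ 0.421  0.32   1.58  -0.     1.241 -0.793] 0.0 84.8754896554909
```

View pics/w5.png

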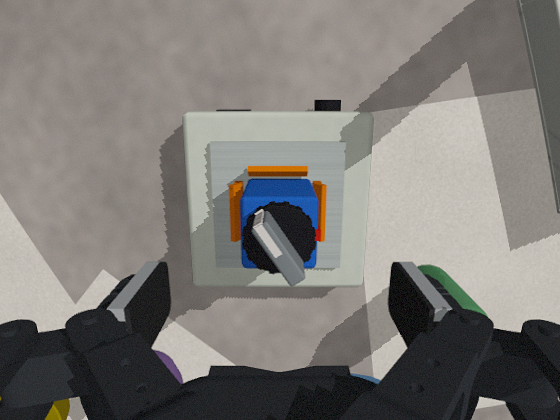

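The pot is seated inside the orange walls, with its body spanning about (241,180)-(318,268). The bar runs from the pointer end at about (260,213) to (299,281).

```bash
python3 - <<'E'
from h import *
np.set_printoptions(precision=3,suppress=True)
v=np.load("w5.npy"); c=cam("wrist",dict(position=v[:3],eef_rot=v[3:])); T=R.from_euler("xyz",v[3:]).as_matrix()
im=cv2.imread("pics/w5.png"); h=cv2.cvtColor(im,cv2.COLOR_BGR2HSV)
m=np.zeros(im.shape[:2],np.uint8); R0=(235,195,325,290); k=(h[...,2]>85)&(h[...,1]<70)
m[R0[1]:R0[3],R0[0]:R0[2]]=k[R0[1]:R0[3],R0[0]:R0[2]]
_,l,st,ce=cv2.connectedComponentsWithStats(m); i=[j for j in range(1,len(st)) if l[245,278]==j or st[j,4]>200]; print(st[i],ce[i])
j=l[245,278]; r=cv2.minAreaRect(np.float32(pts_of(l==j))); b=cv2.boxPoints(r); print(r,b)
w=onplane(c,b,155); print(w)
q=onplane(c,[(261,212),(299,281)],155); print(q.mean(0),np.arctan2(*(q[0]-q[1])[1::-1]),np.linalg.norm(q[0]-q[1]))
sol=c
for a in (3.28,3.36,3.44):
    n=np.array([np.cos(a),np.sin(a),0]); t=np.array([-n[1],n[0],0]); P=np.array([538,238,155])
    print(a,proj(c,[P+n*23+t*6,P+n*23-t*6,P-n*23-t*6,P-n*23+t*6]).round(0).tolist())
cv2.imwrite("pics/crop5.png",cv2.resize(im[190:300,220:340],None,fx=5,fy=5,interpolation=cv2.INTER_CUBIC))
E
```

```text
[[ 235  209   90   81 3795]] [[278.406 261.498]]
((279.5, 249.0), (88.99998474121094, 79.99998474121094), 0.0) [[235. 289.]
 [235. 209.]
 [324. 209.]
 [324. 289.]]
[[551.299 203.276 155.   ]
 [502.563 223.227 155.   ]
 [520.983 272.826 155.   ]
 [570.93  256.151 155.   ]]
[534.891 240.113 155.   ] -3.0210128893762325 50.79996857299074
3.28 [[252.0, 226.0], [270.0, 217.0], [305.0, 279.0], [288.0, 287.0]]
3.36 [[250.0, 228.0], [267.0, 218.0], [307.0, 277.0], [291.0, 286.0]]
3.44 [[248.0, 230.0], [264.0, 219.0], [309.0, 275.0], [294.0, 285.0]]
```

View pics/crop5.png

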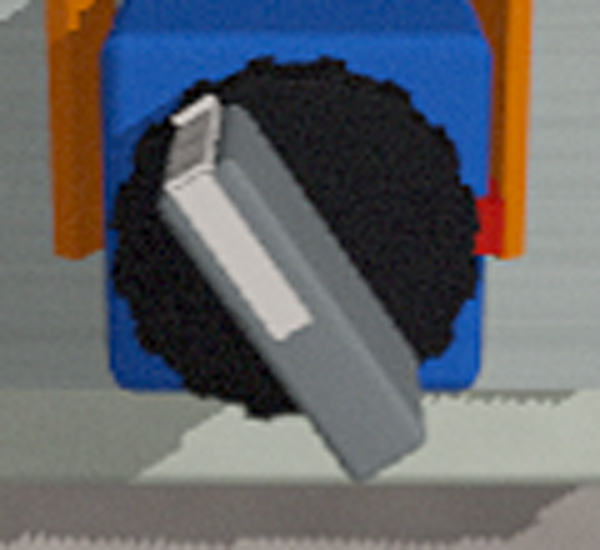

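The crop gives the bar's top-face corners at full-picture (253,228), (266,222), (305,277) and (292,286). That is a heading of about 3.36 rad, centred near (538,238), with the pot seated square. The red mark is at right, (318,235), so about 2.15 rad is left to turn.

Request:
step_arm --pt "-0.02 0.001 0 0" --pt "0 0 0 -0.115" --pt "0 0 0 -0.115" --pt "0 0 0 -0.115" --pt "0 0 0 -0.115" --grip 0.06

```text
time_s: 10.35
position: [538.3, 237.8, 242.0]
eef_rot: [-3.141, -0.002, -3.034]
ft_force: [-0.3, 0.7, 0.3]
gripper_width: 59.8
grasp_force: 0.0
```

Request:
step_arm --pt "0 0 0 -0.115" --pt "0 0 0.02 0" --pt "0 0 0.02 0" --pt "0 0 0 0" --pt "0 0 0 0"

```text
time_s: 10.77
position: [537.6, 237.8, 201.6]
eef_rot: [-3.141, -0.004, -2.925]
ft_force: [0.4, 0.5, -0.4]
gripper_width: 59.9
grasp_force: 0.0
```

Request:
step_arm --pt "0 0 0.02 0" --pt "0 0 0.02 0" --pt "0 0 0.011 0" --pt "0 0 0 0" --pt "0 0 0 0"

```text
time_s: 11.18
position: [538.3, 238.4, 152.5]
eef_rot: [-3.141, 0.0, -2.924]
ft_force: [0.0, -1.3, -0.5]
gripper_width: 60.3
grasp_force: 0.0
```

Request:
step_arm --pt "0 0 0 0" --pt "0 0 0 0" --pt "0 0 0 0" --pt "0 0 0 0" --pt "0 0 0 0" --grip 0.005 --squeeze 50

```text
time_s: 11.6
position: [538.1, 238.1, 152.7]
eef_rot: [-3.141, 0.001, -2.924]
ft_force: [-0.0, -0.7, 0.6]
gripper_width: 10.4
grasp_force: 52.7
```

Request:
step_arm --pt "0 0 0 0" --pt "0 0 0 0"

```text
time_s: 11.77
position: [538.1, 238.2, 152.7]
eef_rot: [-3.141, 0.001, -2.924]
ft_force: [0.2, -1.3, 3.6]
gripper_width: 11.2
grasp_force: 52.8
```

Request:
step_arm --pt "0 0 0 0.06" --pt "0 0 0 0.1" --pt "0 0 0 0.1" --pt "0 0 0 0.1" --pt "0 0 0 0.1"

```text
time_s: 12.18
position: [537.7, 238.5, 152.6]
eef_rot: [3.141, 0.0, 2.894]
ft_force: [-1.4, -0.4, 2.6]
gripper_width: 10.9
grasp_force: 52.9
```

Request:
step_arm --pt "0 0 0 0.1" --pt "0 0 0 0.1" --pt "0 0 0 0.1" --pt "0 0 0 0.1" --pt "0 0 0 0.1"

```text
time_s: 12.6
position: [538.0, 238.8, 152.6]
eef_rot: [3.14, 0.0, 2.394]
ft_force: [-1.5, 0.2, 2.0]
gripper_width: 10.9
grasp_force: 52.7
```

Request:
step_arm --pt "0 0 0 0.1" --pt "0 0 0 0.1" --pt "0 0 0 0.1" --pt "0 0 0 0" --pt "0 0 0 0"

```text
time_s: 13.02
position: [538.2, 238.7, 152.6]
eef_rot: [3.14, -0.0, 2.101]
ft_force: [1.0, 0.3, 3.6]
gripper_width: 10.8
grasp_force: 52.8
```

```bash
python3 - <<'E'
from h import *
np.set_printoptions(precision=3,suppress=True)
s=robot.state(); print({k:s[k] for k in ("time_s","joint_positions","position","eef_rot","ft_force","moment","grasp_force","gripper_width")})
E
```

```text
{'time_s': 13.0167, 'joint_positions': array([ 0.398,  0.416,  1.676,  0.   ,  1.048, -0.133]), 'position': array([538.22 , 238.697, 152.582]), 'eef_rot': array([ 3.14 , -0.   ,  2.101]), 'ft_force': array([0.953, 0.336, 3.558]), 'moment': array([ 0.032, -0.138, -0.04 ]), 'grasp_force': 52.767178416252136, 'gripper_width': 10.845590908864471}
```

Request:
step_arm --pt "0 0 0 0.1" --pt "0 0 0 0.1" --pt "0 0 0 0.1" --pt "0 0 0 0.1" --pt "0 0 0 0.1"

```text
time_s: 13.43
position: [538.5, 238.6, 152.5]
eef_rot: [3.14, -0.0, 1.597]
ft_force: [-0.6, 0.3, 2.7]
gripper_width: 10.8
grasp_force: 52.8
```

Request:
step_arm --pt "0 0 0 0.1" --pt "0 0 0 0.1" --pt "0 0 0 0.1" --pt "0 0 0 0.05" --pt "0 0 0 0"

```text
time_s: 13.85
position: [538.7, 238.4, 152.5]
eef_rot: [3.139, -0.001, 1.25]
ft_force: [2.9, -0.5, 3.5]
gripper_width: 10.8
grasp_force: 52.8
```

```bash
python3 - <<'E'
from h import *
np.set_printoptions(precision=3,suppress=True)
s=robot.state(); print({k:s[k] for k in ("time_s","joint_positions","eef_rot","ft_force","moment")})
E
```

```text
{'time_s': 13.85, 'joint_positions': array([ 0.397,  0.416,  1.676, -0.001,  1.048,  0.718]), 'eef_rot': array([ 3.139, -0.001,  1.25 ]), 'ft_force': array([ 2.884, -0.459,  3.542]), 'moment': array([-0.181, -0.355, -0.022])}
```

Request:
step_arm --pt "0 0 0 0.03" --pt "0 0 0 0.03" --pt "0 0 0 0.03" --pt "0 0 0 0.02" --pt "0 0 0 0"

```text
time_s: 14.27
position: [538.9, 237.9, 152.5]
eef_rot: [3.139, -0.0, 1.141]
ft_force: [3.8, -3.0, 3.8]
gripper_width: 11.0
grasp_force: 52.9
```

```bash
python3 - <<'E'
from h import *
np.set_printoptions(precision=3,suppress=True)
s=robot.state(); print({k:s[k] for k in ("time_s","joint_positions","eef_rot","ft_force","moment")})
E
```

```text
{'time_s': 14.2667, 'joint_positions': array([ 0.397,  0.416,  1.676, -0.002,  1.048,  0.828]), 'eef_rot': array([ 3.139, -0.   ,  1.141]), 'ft_force': array([ 3.808, -3.007,  3.764]), 'moment': array([-0.649, -0.773,  0.084])}
```

Request:
step_arm --pt "0 0 0 0.025" --pt "0 0 0 0.025" --pt "0 0 0 0"

```text
time_s: 14.52
position: [539.0, 237.7, 152.5]
eef_rot: [3.139, -0.0, 1.091]
ft_force: [3.8, -3.4, 5.0]
gripper_width: 11.0
grasp_force: 52.9
```

```bash
python3 - <<'E'
from h import *
np.set_printoptions(precision=3,suppress=True)
s=robot.state(); print({k:s[k] for k in ("time_s","joint_positions","eef_rot","ft_force","moment")})
E
```

```text
{'time_s': 14.5167, 'joint_positions': array([ 0.397,  0.416,  1.676, -0.002,  1.048,  0.878]), 'eef_rot': array([ 3.139, -0.   ,  1.091]), 'ft_force': array([ 3.84 , -3.403,  5.004]), 'moment': array([-0.835, -0.842,  0.197])}
```

Request:
step_arm --pt "0 0 0 0" --pt "0 0 0 0" --pt "0 0 0 0" --pt "0 0 0 0" --grip 0.06

```text
time_s: 14.85
position: [537.0, 238.4, 151.4]
eef_rot: [-3.14, 0.001, 1.089]
ft_force: [-0.0, -0.9, 0.4]
gripper_width: 58.9
grasp_force: 0.0
```

Request:
step_arm --pt "0 0 -0.015 0" --pt "0 0 -0.03 0" --pt "0 0 -0.03 0" --pt "0 0 -0.02 0" --pt "0 0 0 0"

```text
time_s: 15.27
position: [539.6, 239.4, 251.8]
eef_rot: [3.136, -0.007, 1.089]
ft_force: [0.7, 0.0, 0.1]
gripper_width: 59.8
grasp_force: 0.0
```

```bash
python3 - <<'E'
from h import *
np.set_printoptions(precision=3,suppress=True)
s=robot.state(); im=robot.get_image("wrist"); np.save("w6.npy",np.r_[s["position"],s["eef_rot"]]); cv2.imwrite("pics/w6full.png",im)
cv2.imwrite("pics/w6.png",cv2.resize(im[150:350,180:380],None,fx=3,fy=3,interpolation=cv2.INTER_CUBIC)); print(s["time_s"],s["position"],s["eef_rot"])
E
```

```text
15.2667 [539.56  239.392 251.843] [ 3.136 -0.007  1.089]
```

View pics/w6.png

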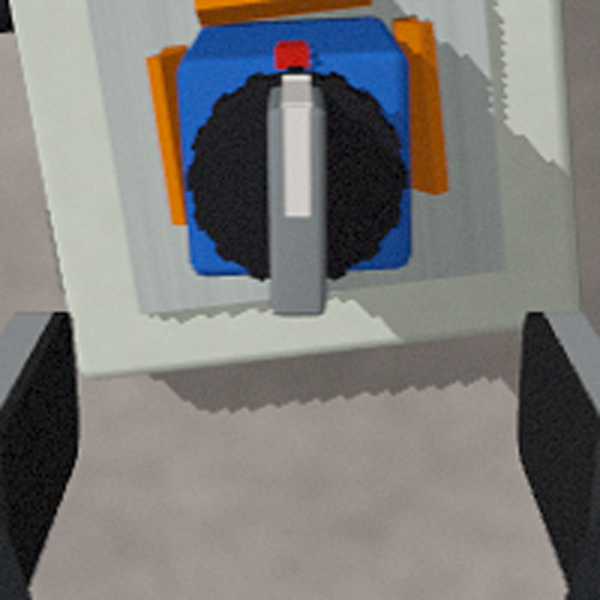

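The crop shows the pointer stripe running up to (296,78), directly at the red mark (292,55). The pot is twisted slightly in the cradle. I'll check the angle by numbers.

```bash
python3 - <<'E'
from h import *
np.set_printoptions(precision=3,suppress=True)
v=np.load("w6.npy"); c=cam("wrist",dict(position=v[:3],eef_rot=v[3:]))
im=cv2.imread("pics/w6full.png"); hv=cv2.cvtColor(im,cv2.COLOR_BGR2HSV)
m=colmask(im,(100,110,30),(130,255,255),(230,150,325,250))
def head(px,z):
    w=onplane(c,px,z)[:,:2]; d=np.linalg.svd(w-w.mean(0))[2][0]; return np.arctan2(d[1],d[0])%np.pi, w.mean(0)
g=lambda P:[(180+x/3,150+y/3) for x,y in P]
# bottom edge of the body's top face, robustly from the mask
rows=[(x,np.flatnonzero(m[:,x]).max()+.5) for x in list(range(247,262))+list(range(297,312))]
print("edge",rows[0],rows[-1],head(rows,116)[0]-np.pi/2)
L=[(np.flatnonzero(m[y]).min(),y) for y in range(176,234)]; print("left edge",head(L,116)[0], "right",head([(np.flatnonzero(m[y]).max(),y) for y in range(176,234)],116)[0])
mr=colmask(im,(0,150,90),(8,255,255),(260,155,300,185))|colmask(im,(174,150,90),(180,255,255),(260,155,300,185))
print("bar",head(g([(297,108),(298.5,312)]),155), "mark",onplane(c,[pts_of(mr).mean(0)],116))
E
```

```text
edge (247, np.float64(241.5)) (311, np.float64(239.5)) 1.129320720762169
left edge 1.1359771090745476 right 1.138936013483054
bar (np.float64(1.097460311753681), array([538.866, 237.901])) mark [[549.964 262.696 116.   ]]
```

Request:
step_arm --pt "0 0 0 0" --pt "0 0 0 0" --pt "0 0 0 0"

```text
time_s: 15.57
position: [537.1, 238.1, 245.3]
eef_rot: [-3.139, 0.003, 1.089]
ft_force: [-0.0, -0.3, -0.6]
gripper_width: 60.4
grasp_force: 0.0
```

```bash
python3 -c "
from station import robot
print(robot.close_job())"
```

```text
the job is handed in; nothing more can be done
None
```

The blue pot is fully down in the cradle and let go, and the white pointer is at the red lock mark (collar about 2.23 rad by image, in one grasp); the job was handed in at about 15.6 s, with no verdict returned.

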